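Trace the glued joint of a fossil slab

ROBOT

A 6-joint arm with a two-finger parallel gripper is mounted at the origin on the work surface. World frame = base frame: x ahead of the robot, y to its left, z up, the work surface at z = 0. Lengths are in mm, angles in rad, forces in N, time in s.
With the tool pointing down it reaches from about 250 to 800 mm from the base axis. Payload 3.9 kg.
Tool frame: the origin (TCP) lies midway between the tips of the shut fingers; the grasp point (between the pads) lies 19 mm behind it; z points along the fingers, y is the line along which they close (so a half turn about z gives the same grasp; the last joint's range is limited). The gripper opens to 85 mm and grips with 20 to 120 N. Pads are 22 mm wide; open, the fingers measure 114 mm over their backs; the gripper's body (76 mm by 85 mm) begins 54 mm behind the grasp point. The pads swing forward as they close: fully open they stand 13 mm farther back than shut.
Start: joints at [0, 0.26, -0.138, 1.173, 0, 1.571], TCP at [524.991, -0, 231.304] pointing down, gripper open.
Joint ranges: [-2.78, 2.78], [-0.83, 1.72], [-1.28, 1.37], [-1.9, 2.12], [-1.57, 1.48], [-3.14, 3.14]. Speed limits (rad/s): [2.57, 2.57, 3.14, 3.14, 3.14, 3.14].

INTERFACE

Orientations are given as [roll, pitch, yaw] about the fixed x, y, z axes, in that order (R = Rz(yaw) Ry(pitch) Rx(roll)).
In Python, from rig import r gives the robot as it stands. The module is installed in compiled form; this text tells all that it offers.
- The arm moves only by the tool move_arm, never from a script. Its argument "deltas" is a list of rows, each an object with "slide": the shift along the tool's x, y, z in m, a list of three; "turn": the turn, a rotation vector about the tool's x, y, z in degrees, a list of three; "claw": the finger opening in m, from 0 to 0.0854. A call has 1 to 10 rows; each row shifts and turns the commanded pose from where the row before left it, along the tool's axes as they then stand; what a row does not reach is not made up. A row lasts 1/8 s, in which the tool goes at most 62.5 mm and 10.7 degrees, less where a joint would pass 70% of its speed; a pose out of reach is approached as far as the arm can. A call is refused whole if a number of a shift passes 0.0625 or a number of a turn 10.7, either way. A call with a gripper value outside its range is refused whole. The fingers move at their own pace and stop on an object; the grip force is fixed at half the most. Time passes only in rows, so rows that do not move let the fingers close. It gives the time, the measured TCP pose, the force, the opening and the grip force at its end, in the units of the state.
- r.sense(): the state, without advancing time (a new reading comes with each control period).
- r.read_camera(name): name is "scene" or "side" or "wrist"; returns a dict with "img" (480x640x3 uint8, red, green, blue), "depth" (480x640 float32, mm along the optical axis (not along the pixel's ray), 0 where there is no reading), "K" (3x3 intrinsics, pixels), "dist" ([k1, k2, p1, p2, k3] as OpenCV has them; the pictures are not rectified), "world_from_camera" (4x4, takes a point from camera to world coordinates). Camera axes: x right, y down, z forward; pixel columns grow to the right and rows downward; lengths in mm; the calibration is good to about 2 mm. A picture is of the moment at which its call begins.
- r.job_done(): hands the job in; it is judged then, once.
The state is a dict: "time": time; "joint_positions": joint angles; "qvel": joint speeds; "tau": joint torques, N m; "tcp_pos": TCP position; "tool_rot": TCP orientation; "force": force on the tool from outside, world axes, zero at the start; "wrist_torque": the same for the moment, N m; "gripper_width": finger opening in mm; "grip_force": force on a finger pad.
Only numpy, scipy, OpenCV 4.12 (cv2) and the standard library are available. Lean on these libraries where they do the work, as an engineer would, in place of code of your own. Each camera call takes 0.05 s, during which the arm holds its last target. There are 200 camera calls.

TASK

Check the glued joint on the fossil slab by feel: with the fingers shut and pointing straight down, trace the cream line lightly with the fingertips, centred on it, over all seven green dots in order, from the end beside the red cone to the end beside the blue cone. Touch the slab only along the line, press no harder than makes the sprung tray sink a few millimetres, grasp or lift nothing, and leave the cones and other things where they are. Finish holding: the fingertips stay resting lightly on the last dot, beside the blue cone, to show where the joint ends.

Things in the scene. Friction and masses are not known exactly. Their poses are not given: they have to be found in the camera images.
- slab: Brown fossil slab in a white plaster jacket, 184 mm (its x) by 244 mm (its y), 1.6 kg, loose in the blue tray (7 mm play). Origin: centre of its underside, z up. Brown top 146 x 206 mm, 36 mm above the origin at the middle, rising 50 mm per metre towards +y; the white rim is lower. A cream line 6 mm wide (the glued joint) winds over it along y, with seven green dots on it.
- dot0: Green disc; origin: centre of the top face of green dot 0 on the slab, 14 mm across, standing 2 mm above the brown top; 0, -90, 33 mm (x, y, z) from the slab's origin. Dots 0 to 6 follow the joint in order, 30 to 36 mm apart; the joint stays within 4 mm of straight lines between them. Dot 0 or dot 6 is the start, as the cones tell. At first the dots are 79 to 89 mm above the table.
- dot1: Green disc; origin: centre of the top face of green dot 1 on the slab, 14 mm across, standing 2 mm above the brown top; -19, -60, 35 mm (x, y, z) from the slab's origin. Next along the joint after dot 0.
- dot2: Green disc; origin: centre of the top face of green dot 2 on the slab, 14 mm across, standing 2 mm above the brown top; -19, -30, 36 mm (x, y, z) from the slab's origin. Next along the joint after dot 1.
- dot3: Green disc; origin: centre of the top face of green dot 3 on the slab, 14 mm across, standing 2 mm above the brown top; 0, 0, 38 mm (x, y, z) from the slab's origin. Next along the joint after dot 2.
- dot4: Green disc; origin: centre of the top face of green dot 4 on the slab, 14 mm across, standing 2 mm above the brown top; 19, 30, 40 mm (x, y, z) from the slab's origin. Next along the joint after dot 3.
- dot5: Green disc; origin: centre of the top face of green dot 5 on the slab, 14 mm across, standing 2 mm above the brown top; 19, 60, 41 mm (x, y, z) from the slab's origin. Next along the joint after dot 4.
- dot6: Green disc; origin: centre of the top face of green dot 6 on the slab, 14 mm across, standing 2 mm above the brown top; 0, 90, 43 mm (x, y, z) from the slab's origin. End of the joint.
- tray (a joint): How far the blue tray has sunk on its springs, m: 0 = up (with just the slab in it), 0.022 = bottomed. It starts to sink at about 1 N of push and takes about 0.4 N more for each mm; 2 to 6 mm is a light touch. It moves straight down and comes back up when let go.
- tray_floor (a point): Centre of the blue tray's inner floor, on which the slab's underside lies; 46 mm above the table when up. Tray 210 x 270 mm outside, rim 10 mm above this floor, on a dark steel base 240 x 280 mm (fixed to the table).
- red_cone: Red plastic marker cone, 48 mm tall, foot 38 mm across, standing loose on the table about 30 mm outside one short side of the cradle: the end of the joint nearest to it is the start. Origin: centre of its underside.
- blue_cone: Blue plastic marker cone, same size, at the opposite short side: the end of the joint nearest to it is the finish. Origin: centre of its underside.
- brush: Bystander: brush about 170 mm long, lying loose on the robot side of the cradle. Origin near its middle, on the table.
- glue_bottle: Bystander: white squeeze bottle with orange cap, 44 mm across, 130 mm tall, loose. Origin: centre of its underside.
- jar: Bystander: amber jar with black lid, 60 mm across, 70 mm tall, loose. Origin: centre of its underside.
- fragment: Bystander: loose brown fossil fragment, about 50 x 35 x 28 mm. Origin: centre of its underside.
- pick: Bystander: hand pick with a screwdriver-like handle, about 160 mm long, lying loose. Origin near its middle, on the table.

How it is judged (in metres and radians):
On the way, in this order (a step that is already met when the one before it is completed fails the run):
1. the fingertips touch the first dot counted from the red cone, centred within 14 mm (((horizontal distance between red_cone and dot0 below 0.13 m and contact force between the fingers and dot0 above 0.2 N and horizontal distance between the grasp point and dot0 below 0.014 m) or (horizontal distance between red_cone and dot6 below 0.13 m and contact force between the fingers and dot6 above 0.2 N and horizontal distance between the grasp point and dot6 below 0.014 m))), for 0.05 s.
2. the fingertips touch the second dot counted from the red cone, centred within 14 mm (((horizontal distance between red_cone and dot0 below 0.13 m and contact force between the fingers and dot1 above 0.2 N and horizontal distance between the grasp point and dot1 below 0.014 m) or (horizontal distance between red_cone and dot6 below 0.13 m and contact force between the fingers and dot5 above 0.2 N and horizontal distance between the grasp point and dot5 below 0.014 m))), for 0.05 s.
3. the fingertips touch the third dot counted from the red cone, centred within 14 mm (((horizontal distance between red_cone and dot0 below 0.13 m and contact force between the fingers and dot2 above 0.2 N and horizontal distance between the grasp point and dot2 below 0.014 m) or (horizontal distance between red_cone and dot6 below 0.13 m and contact force between the fingers and dot4 above 0.2 N and horizontal distance between the grasp point and dot4 below 0.014 m))), for 0.05 s.
4. the fingertips touch the fourth dot counted from the red cone, centred within 14 mm (((horizontal distance between red_cone and dot0 below 0.13 m and contact force between the fingers and dot3 above 0.2 N and horizontal distance between the grasp point and dot3 below 0.014 m) or (horizontal distance between red_cone and dot6 below 0.13 m and contact force between the fingers and dot3 above 0.2 N and horizontal distance between the grasp point and dot3 below 0.014 m))), for 0.05 s.
5. the fingertips touch the fifth dot counted from the red cone, centred within 14 mm (((horizontal distance between red_cone and dot0 below 0.13 m and contact force between the fingers and dot4 above 0.2 N and horizontal distance between the grasp point and dot4 below 0.014 m) or (horizontal distance between red_cone and dot6 below 0.13 m and contact force between the fingers and dot2 above 0.2 N and horizontal distance between the grasp point and dot2 below 0.014 m))), for 0.05 s.
6. the fingertips touch the sixth dot counted from the red cone, centred within 14 mm (((horizontal distance between red_cone and dot0 below 0.13 m and contact force between the fingers and dot5 above 0.2 N and horizontal distance between the grasp point and dot5 below 0.014 m) or (horizontal distance between red_cone and dot6 below 0.13 m and contact force between the fingers and dot1 above 0.2 N and horizontal distance between the grasp point and dot1 below 0.014 m))), for 0.05 s.
7. the fingertips touch the seventh and last dot counted from the red cone, centred within 14 mm (((horizontal distance between red_cone and dot0 below 0.13 m and contact force between the fingers and dot6 above 0.2 N and horizontal distance between the grasp point and dot6 below 0.014 m) or (horizontal distance between red_cone and dot6 below 0.13 m and contact force between the fingers and dot0 above 0.2 N and horizontal distance between the grasp point and dot0 below 0.014 m))), for 0.05 s.
At the end, for the whole second after the job is handed in: The fingertips rest on the dot beside the blue cone (centred within 16 mm, more than 0.2 N), the tray is sunk by 0.5 to 13 mm and still, the slab lies in its tray, and no cone or bystander has moved more than 15 mm (((horizontal distance between red_cone and dot0 below 0.13 m and contact force between the fingers and dot6 above 0.2 N and horizontal distance between the grasp point and dot6 below 0.016 m) or (horizontal distance between red_cone and dot6 below 0.13 m and contact force between the fingers and dot0 above 0.2 N and horizontal distance between the grasp point and dot0 below 0.016 m)) and value of joint tray between 0.0005 and 0.013 m and linear speed of slab below 0.02 m/s and z of slab in the frame of tray_floor below 0.005 m and distance of each of red_cone, blue_cone, brush, glue_bottle, jar, fragment, pick from where it was at the start of the episode below 0.015 m); the arm keeps its last pose, push and grip.
It fails at once if the slab is pressed hard: the tray sinks more than 15 mm (value of joint tray above 0.015 m).
It fails at once if the fingers touch the slab away from the joint (the point between the fingertips more than 23 mm from every dot) (contact force between the fingers and slab above 0.3 N and horizontal distance between the grasp point and dot0 above 0.023 m and horizontal distance between the grasp point and dot1 above 0.023 m and horizontal distance between the grasp point and dot2 above 0.023 m and horizontal distance between the grasp point and dot3 above 0.023 m and horizontal distance between the grasp point and dot4 above 0.023 m and horizontal distance between the grasp point and dot5 above 0.023 m and horizontal distance between the grasp point and dot6 above 0.023 m).
It fails at once if the slab is lifted or tipped in its tray (z of slab in the frame of tray_floor above 0.008 m or angle between slab's own z axis and vertical above 0.08 rad).
It fails at once if a cone or a bystander is moved more than 15 mm (distance of any of red_cone, blue_cone, brush, glue_bottle, jar, fragment, pick from where it was at the start of the episode above 0.015 m).
It also fails if it takes over 38 s, if anything falls off the work surface, if the arm or the gripper's body presses on something with over 40 N, if the wrist force passes 120 N, or if a joint passes its speed limit or range.

## Working session

There is one attempt and no reset: what is moved stays moved. The work goes in short steps, Python scripts to look and compute and a tool call to move; the robot and the scene stay as the last step left them, time stands still between calls to the robot, and variables do not carry over. Pictures are saved under pics/ and viewed, at most 10 in all, crops included, and the job is handed in when it is done.

Besides the shell and the picture viewer there is one more tool, called by a JSON object that holds its "name" and its "arguments", one argument or row to a line. move_arm: Moves the arm, as the interface text tells. Its arguments: {"type":"object","properties":{"deltas":{"type":"array","items":{"type":"object","properties":{"slide":{"type":"array","items":{"type":"number"}},"turn":{"type":"array","items":{"type":"number"}},"claw":{"type":"number"}}}}},"required":["deltas"]}

```bash
mkdir -p pics
cat > h.py <<'E'
import numpy as np, cv2
from rig import r
def get(n):
    return r.read_camera(n)
def ray(c,uv):
    p=cv2.undistortPoints(np.array(uv,float).reshape(-1,1,2),c["K"],np.array(c["dist"],float)).reshape(-1,2)
    d=np.c_[p,np.ones(len(p))]@c["world_from_camera"][:3,:3].T
    return c["world_from_camera"][:3,3],d
def onz(c,uv,z):
    o,d=ray(c,uv); return o+d*((z-o[2])/d[:,2])[:,None]
def blobs(c,lo,hi,amin=20):
    hsv=cv2.cvtColor(c["img"],cv2.COLOR_RGB2HSV)
    m=cv2.inRange(hsv,np.array(lo),np.array(hi))
    n,_,st,ce=cv2.connectedComponentsWithStats(m)
    return [(ce[i],st[i]) for i in range(1,n) if st[i,4]>=amin]
E
python3 - <<'E'
from h import *
s=r.sense(); print(s["tcp_pos"],s["tool_rot"],s["force"],s["time"])
for n in ("scene","side"):
    c=get(n); cv2.imwrite(f"pics/{n}0.png",c["img"][:,:,::-1])
    for nm,lo,hi in (("green",(40,80,40),(85,255,255)),("red",(0,170,80),(6,255,255)),("blue",(100,150,60),(125,255,255))):
        for ce,st in blobs(c,lo,hi): 
            u,v=np.round(ce).astype(int); print(n,nm,ce.round(1),st[4],c["depth"][v,u],onz(c,[ce],84 if nm=="green" else 20)[0].round(1))
E
```

```text
[ 5.24317509e+02 -2.93285018e-03  2.30458592e+02] [-3.13964450e+00 -8.35095378e-06  1.57077006e+00] [-0.68348445 -0.44048524 -0.10272395] 0.0
scene green [246.7 226.2] 32 943.87506 [ 516.3 -155.6   84. ]
scene green [262.9 228. ] 30 937.2705 [ 505.1 -122.8   84. ]
scene green [272.9 234.5] 34 926.1418 [511.5 -94.9  84. ]
scene green [276.4 246.7] 38 898.5289 [537.1 -71.6  84. ]
scene green [279.9 259.4] 36 877.7479 [562.4 -49.1  84. ]
scene green [290.7 267.5] 37 863.4072 [570.5 -20.4  84. ]
scene green [308.9 269.5] 39 857.15356 [558.9  13.3  84. ]
scene red [222.7 224.5] 41 1003.8743 [ 488.9 -246.1   20. ]
scene red [156.  252.9] 256 959.3457 [ 624.5 -325.2   20. ]
scene blue [246.7   0.7] 31 2155.0872 [-641.7 -903.5   20. ]
scene blue [270.  280.3] 1324 842.17975 [576.4 -68.5  20. ]
scene blue [335.6 320.3] 235 859.9223 [601.7  93.   20. ]
scene blue [ 65.2 327.5] 31 717.3634 [ 844.6 -354.6   20. ]
side green [330.2 248.4] 20 1119.6602 [535.7 -70.1  84. ]
side green [325.5 272.3] 23 1048.0094 [ 509.8 -161.2   84. ]
side red [322.1 324. ] 48 1012.00757 [ 489.2 -260.1   20. ]
side red [389.6 341. ] 263 952.4683 [ 623.2 -326.7   20. ]
```

View pics/scene0.png

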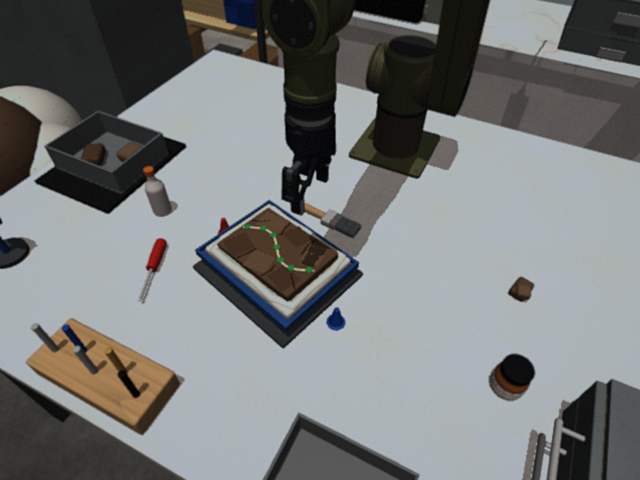

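View pics/side0.png

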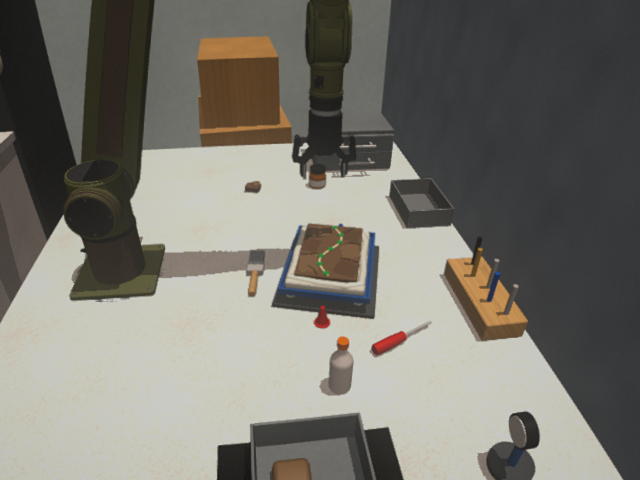

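Scene: the red cone is at (222,225) and the blue cone at (336,320). The dots run from (247,226), the start, to (309,270), the end. Side: the red cone is at (322,318), at the near end. Next I close the fingers and find the slope direction, using the dot heights from the wrist camera.

{"name": "move_arm", "arguments": {
  "deltas": [
    {"slide": [-0.04, 0, -0.02], "turn": [0, 0, 0], "claw": 0},
    {"slide": [-0.04, 0, -0.02], "turn": [0, 0, 0], "claw": 0},
    {"slide": [0, 0, 0], "turn": [0, 0, 0], "claw": 0},
    {"slide": [0, 0, 0], "turn": [0, 0, 0], "claw": 0},
    {"slide": [0, 0, 0], "turn": [0, 0, 0], "claw": 0}
  ]
}}

```text
time: 0.72
tcp_pos: [524.4, -79.1, 270.5]
tool_rot: [-3.14, -0.001, 1.572]
force: [0.0, 0.9, -0.2]
gripper_width: 0.2
grip_force: 0.0
```

Run:
```python
from h import *
s=r.sense(); print(s["tcp_pos"],s["tool_rot"],s["force"],s["time"],s["gripper_width"])
c=get("wrist"); cv2.imwrite("pics/w1.png",c["img"][:,:,::-1])
T=c["world_from_camera"]; print(T.round(3))
for ce,st in blobs(c,(40,80,40),(85,255,255)):
    u,v=np.round(ce).astype(int); d=np.median(c["depth"][v-2:v+3,u-2:u+3])
    o,dr=ray(c,[ce]); print(ce.round(1),st[4],st[:4],d,"depthpt",(o+dr[0]*d).round(1),"z84",onz(c,[ce],84)[0].round(1))
```

```text
[524.42049677 -79.10317196 270.45035509] [-3.13982998e+00 -5.46284231e-04  1.57188919e+00] [ 0.04306762  0.85556678 -0.24853086] 0.725 0.16052259556810808
[[ 1.00000e+00  2.00000e-03 -2.00000e-03  5.24503e+02]
 [ 1.00000e-03 -9.46000e-01 -3.23000e-01  6.01900e+00]
 [-2.00000e-03  3.23000e-01 -9.46000e-01  4.13992e+02]
 [ 0.00000e+00  0.00000e+00  0.00000e+00  1.00000e+00]]
[370.3  83.9] 323 [361  74  20  21] 303.17688 depthpt [560.3  17.7  89.6] z84 [560.9  17.9  84. ]
[382.  132.2] 294 [373 123  19  19] 315.99237 depthpt [570.3 -16.3  87.6] z84 [570.8 -16.5  84. ]
[369.1 170.7] 273 [360 161  19  20] 326.7204 depthpt [561.9 -45.2  86.2] z84 [562.2 -45.5  84. ]
[334.2 200.3] 258 [326 192  18  18] 335.8444 depthpt [535.6 -68.7  84.6] z84 [535.6 -68.9  84. ]
[300.6 228.7] 244 [292 220  18  18] 344.83377 depthpt [509.  -92.3  83.2] z84 [509.  -92.1  84. ]
[291.4 261.6] 224 [283 254  18  16] 355.89352 depthpt [ 500.9 -121.3   81.4] z84 [ 501.1 -120.3   84. ]
[304.2 298. ] 204 [296 291  17  15] 368.3386 depthpt [ 511.  -155.3   79.9] z84 [ 511.2 -153.3   84. ]
```

View pics/w1.png

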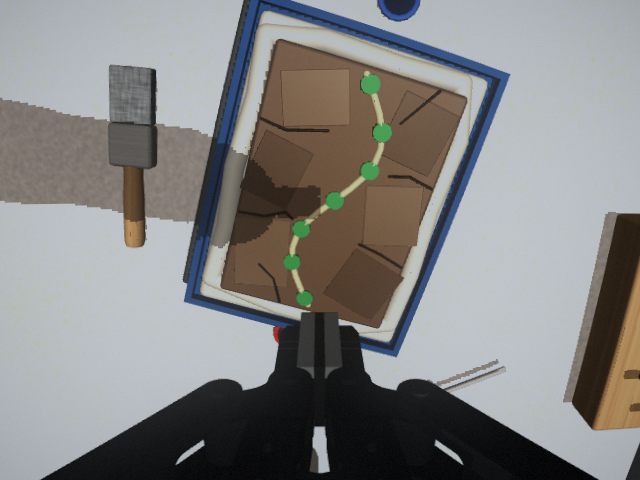

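The wrist view shows start dot 0 at (304,298), at z≈80, and end dot 6 at (370,84), at z≈90. The red cone peeks out under the gripper at (280,335) and the blue cone is at (398,5). Spacing and heights fit the data given. I'll go above dot 0.

{"name": "move_arm", "arguments": {
  "deltas": [
    {"slide": [-0.038, -0.007, 0.04], "claw": 0, "turn": [0, 0, 0]},
    {"slide": [-0.038, -0.007, 0.04], "claw": 0, "turn": [0, 0, 0]},
    {"slide": [0, 0, 0.04], "claw": 0, "turn": [0, 0, 0]},
    {"slide": [0, 0, 0.04], "claw": 0, "turn": [0, 0, 0]},
    {"slide": [0, 0, 0.01], "claw": 0, "turn": [0, 0, 0]},
    {"slide": [0, 0, 0], "claw": 0, "turn": [0, 0, 0]},
    {"slide": [0, 0, 0], "claw": 0, "turn": [0, 0, 0]}
  ]
}}

```text
time: 1.65
tcp_pos: [512.5, -156.1, 103.0]
tool_rot: [3.139, 0.001, 1.571]
force: [-0.6, -0.1, 1.1]
gripper_width: -0.3
grip_force: 0.0
```

Run:
```python
from h import *
s=r.sense(); print(s["tcp_pos"],s["tool_rot"],s["force"])
c=get("wrist"); cv2.imwrite("pics/w2.png",c["img"][:,:,::-1])
for ce,st in blobs(c,(40,80,40),(85,255,255)):
    u,v=np.round(ce).astype(int); d=np.median(c["depth"][v-2:v+3,u-2:u+3])
    o,dr=ray(c,[ce]); print(ce.round(1),st[:],"depthpt",(o+dr[0]*d).round(1))
```

```text
[ 512.50883858 -156.0960638   102.97325484] [3.13862706e+00 9.13654762e-04 1.57139405e+00] [-0.61781666 -0.14970235  1.10074971]
[463.   26.6] [ 443    5   41   44 1369] depthpt [562.  -45.7  86.4]
[384.   95.7] [ 365   76   40   41 1253] depthpt [535.6 -69.2  84.7]
[310.6 160.8] [ 292  142   38   38 1102] depthpt [509.1 -92.8  83.5]
[290.9 232.7] [274 216  35  34 926] depthpt [ 501.  -121.6   81.8]
[316.4 302.9] [300 291  33  22 559] depthpt [ 511.2 -153.7   80.1]
```

View pics/w2.png

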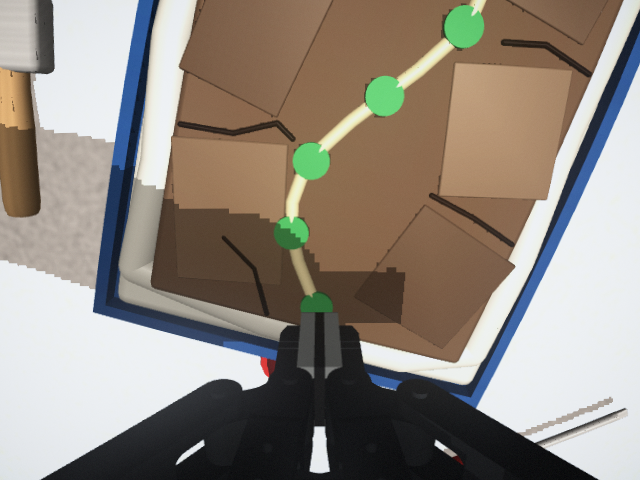

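The fresh measurement agrees to within 1 mm, with dot 0 directly under the fingertips at (316,303). Descending.

{"name": "move_arm", "arguments": {
  "deltas": [
    {"slide": [0, -0.0015, 0.01], "claw": 0, "turn": [0, 0, 0]},
    {"slide": [0, 0, 0.008], "claw": 0, "turn": [0, 0, 0]},
    {"slide": [0, 0, 0], "claw": 0, "turn": [0, 0, 0]},
    {"slide": [0, 0, 0], "claw": 0, "turn": [0, 0, 0]},
    {"slide": [0, 0, 0], "claw": 0, "turn": [0, 0, 0]}
  ]
}}

```text
time: 2.33
tcp_pos: [509.7, -156.1, 83.5]
tool_rot: [3.141, 0.0, 1.571]
force: [-0.9, 0.5, 0.2]
gripper_width: 0.3
grip_force: 0.0
```

{"name": "move_arm", "arguments": {
  "deltas": [
    {"slide": [0, 0, 0.002], "claw": 0, "turn": [0, 0, 0]},
    {"slide": [0, 0, 0.002], "claw": 0, "turn": [0, 0, 0]},
    {"slide": [0, 0, 0.002], "claw": 0, "turn": [0, 0, 0]},
    {"slide": [0, 0, 0.002], "claw": 0, "turn": [0, 0, 0]},
    {"slide": [0, 0, 0], "claw": 0, "turn": [0, 0, 0]},
    {"slide": [0, 0, 0], "claw": 0, "turn": [0, 0, 0]}
  ]
}}

```text
time: 3.08
tcp_pos: [509.6, -156.1, 75.4]
tool_rot: [3.141, 0.0, 1.571]
force: [0.3, 0.6, 2.5]
gripper_width: 0.3
grip_force: 1.2
```

```bash
cat > chk.py <<'E'
from h import *
c=get("wrist"); s=r.sense(); print(s["tcp_pos"].round(1) if hasattr(s["tcp_pos"],'round') else s["tcp_pos"],np.round(s["force"],2),s["time"])
for ce,st in blobs(c,(40,80,40),(85,255,255),300):
    u,v=np.round(ce).astype(int); d=np.median(c["depth"][v-2:v+3,u-2:u+3])
    o,dr=ray(c,[ce]); print(ce.round(1),st[4],"depthpt",(o+dr[0]*d).round(1))
E
python3 chk.py
```

```text
[ 509.6 -156.1   75.4] [ 0.88 -0.75  2.25] 3.125
[497.3  18. ] 1639 depthpt [562.  -46.6  82.3]
[404.1  95.3] 1706 depthpt [535.6 -69.2  80.8]
[318.  170.8] 1471 depthpt [509.1 -92.8  79.4]
[295.  252.6] 1200 depthpt [ 501.  -121.8   77.3]
```

The tray is sunk by about 4 mm. Tracing to dot 1.

{"name": "move_arm", "arguments": {
  "deltas": [
    {"slide": [0.0043, -0.001, -0.0002], "claw": 0, "turn": [0, 0, 0]},
    {"slide": [0.0043, -0.001, -0.0002], "claw": 0, "turn": [0, 0, 0]},
    {"slide": [0.0043, -0.001, -0.0002], "claw": 0, "turn": [0, 0, 0]},
    {"slide": [0.0043, -0.001, -0.0002], "claw": 0, "turn": [0, 0, 0]},
    {"slide": [0.0043, -0.001, -0.0002], "claw": 0, "turn": [0, 0, 0]},
    {"slide": [0.0043, -0.001, -0.0002], "claw": 0, "turn": [0, 0, 0]},
    {"slide": [0.0043, -0.001, -0.0002], "claw": 0, "turn": [0, 0, 0]},
    {"slide": [0.0043, -0.001, -0.0002], "claw": 0, "turn": [0, 0, 0]},
    {"slide": [0, 0, 0], "claw": 0, "turn": [0, 0, 0]},
    {"slide": [0, 0, 0], "claw": 0, "turn": [0, 0, 0]}
  ]
}}

```text
time: 4.38
tcp_pos: [501.2, -120.6, 76.8]
tool_rot: [-3.141, -0.002, 1.571]
force: [0.1, 1.6, 2.4]
gripper_width: 0.2
grip_force: 1.3
```

```bash
python3 chk.py
```

```text
[ 501.2 -120.7   76.7] [-0.25  1.77  3.08] 4.425
[552.1  27.6] 1813 depthpt [570.8 -13.   83.7]
[512. 123.] 1571 depthpt [562.2 -41.5  82. ]
[422.6 192.5] 1408 depthpt [535.3 -64.5  80.7]
[340.2 256.3] 1204 depthpt [508.4 -87.6  78.9]
```

The drag moved the slab about 4.5 mm in +y within its play, so I aim at the updated dot 2.

{"name": "move_arm", "arguments": {
  "deltas": [
    {"slide": [0.004, 0, -0.0002], "claw": 0, "turn": [0, 0, 0]},
    {"slide": [0.0042, 0.0005, -0.0002], "claw": 0, "turn": [0, 0, 0]},
    {"slide": [0.0042, 0.001, -0.0002], "claw": 0, "turn": [0, 0, 0]},
    {"slide": [0.0042, 0.001, -0.0002], "claw": 0, "turn": [0, 0, 0]},
    {"slide": [0.0042, 0.001, -0.0002], "claw": 0, "turn": [0, 0, 0]},
    {"slide": [0.0042, 0.0012, -0.0002], "claw": 0, "turn": [0, 0, 0]},
    {"slide": [0.004, 0.0012, -0.0002], "claw": 0, "turn": [0, 0, 0]},
    {"slide": [0.004, 0.0013, -0.0002], "claw": 0, "turn": [0, 0, 0]},
    {"slide": [0, 0, 0], "claw": 0, "turn": [0, 0, 0]},
    {"slide": [0, 0, 0], "claw": 0, "turn": [0, 0, 0]}
  ]
}}

```text
time: 5.68
tcp_pos: [508.9, -87.8, 78.5]
tool_rot: [3.141, -0.002, 1.571]
force: [-0.2, 1.4, 2.8]
gripper_width: 0.1
grip_force: 1.2
```

```bash
python3 chk.py
```

```text
[508.9 -87.8  78.5] [-1.01  1.27  2.68] 5.725
[497.8  21. ] 1808 depthpt [561.5  20.9  85.3]
[513.7 136.6] 1537 depthpt [570.9 -12.9  84. ]
[475.9 220.9] 1291 depthpt [562.2 -41.4  82.2]
[393.3 281.3] 1143 depthpt [535.4 -64.4  80.5]
[319.4 456.2] 407 depthpt [ 508.9 -150.6   76.1]
```

{"name": "move_arm", "arguments": {
  "deltas": [
    {"slide": [0.0029, 0.0033, -0.0002], "claw": 0, "turn": [0, 0, 0]},
    {"slide": [0.0029, 0.0033, -0.0002], "claw": 0, "turn": [0, 0, 0]},
    {"slide": [0.0029, 0.0033, -0.0002], "claw": 0, "turn": [0, 0, 0]},
    {"slide": [0.0029, 0.0033, -0.0002], "claw": 0, "turn": [0, 0, 0]},
    {"slide": [0.0029, 0.0033, -0.0002], "claw": 0, "turn": [0, 0, 0]},
    {"slide": [0.0029, 0.0033, -0.0002], "claw": 0, "turn": [0, 0, 0]},
    {"slide": [0.0029, 0.0033, -0.0002], "claw": 0, "turn": [0, 0, 0]},
    {"slide": [0.0029, 0.0033, -0.0002], "claw": 0, "turn": [0, 0, 0]},
    {"slide": [0, 0, 0], "claw": 0, "turn": [0, 0, 0]},
    {"slide": [0, 0, 0], "claw": 0, "turn": [0, 0, 0]}
  ]
}}

```text
time: 6.98
tcp_pos: [525.0, -67.4, 77.1]
tool_rot: [-3.122, 0.005, 1.569]
force: [-15.4, -9.2, 1.2]
gripper_width: 0.2
grip_force: 7.6
```

```bash
python3 chk.py
```

```text
[525.  -67.4  77.1] [-14.61  -9.2    2.86] 7.025
[443.   86.6] 1795 depthpt [562.3  22.1  84.2]
[462.8 196.6] 1436 depthpt [572.  -12.   82.6]
[428.8 275.1] 1189 depthpt [563.5 -40.6  80.8]
[356.5 325.7] 525 depthpt [538.7 -61.8  79.3]
```

The fingertip has snagged on dot 3's edge, with 15 N sideways. I'll ease back, lift slightly over the edge, then continue.

{"name": "move_arm", "arguments": {
  "deltas": [
    {"slide": [-0.002, -0.004, 0], "claw": 0, "turn": [0, 0, 0]},
    {"slide": [-0.002, -0.004, 0], "claw": 0, "turn": [0, 0, 0]},
    {"slide": [-0.001, -0.002, -0.002], "claw": 0, "turn": [0, 0, 0]},
    {"slide": [0, 0, -0.003], "claw": 0, "turn": [0, 0, 0]},
    {"slide": [0, 0, 0], "claw": 0, "turn": [0, 0, 0]},
    {"slide": [0, 0, 0], "claw": 0, "turn": [0, 0, 0]}
  ]
}}

```text
time: 7.78
tcp_pos: [526.5, -70.6, 85.6]
tool_rot: [3.139, 0.0, 1.571]
force: [-0.4, 0.5, 0.5]
gripper_width: -0.0
grip_force: 0.0
```

```bash
python3 chk.py
```

```text
[526.2 -70.5  85.5] [-0.22  0.76  0.13] 7.825
[435.5  76.5] 1708 depthpt [562.3  22.   89.3]
[455.4 184.6] 1376 depthpt [572.1 -12.1  87.7]
[422.6 262.8] 1146 depthpt [563.5 -40.8  86. ]
[349.9 314.9] 670 depthpt [538.  -62.2  84.8]
```

{"name": "move_arm", "arguments": {
  "deltas": [
    {"slide": [0.003, 0.005, -0.0015], "claw": 0, "turn": [0, 0, 0]},
    {"slide": [0.0034, 0.0053, 0], "claw": 0, "turn": [0, 0, 0]},
    {"slide": [0, 0, 0], "claw": 0, "turn": [0, 0, 0]},
    {"slide": [0, 0, 0.002], "claw": 0, "turn": [0, 0, 0]},
    {"slide": [0, 0, 0.002], "claw": 0, "turn": [0, 0, 0]},
    {"slide": [0, 0, 0.0025], "claw": 0, "turn": [0, 0, 0]},
    {"slide": [0, 0, 0], "claw": 0, "turn": [0, 0, 0]},
    {"slide": [0, 0, 0], "claw": 0, "turn": [0, 0, 0]}
  ]
}}

```text
time: 8.82
tcp_pos: [535.4, -64.0, 80.2]
tool_rot: [3.142, -0.0, 1.571]
force: [-1.5, 0.4, 2.3]
gripper_width: 0.1
grip_force: 1.2
```

```bash
python3 chk.py
```

```text
[535.4 -64.   80.2] [-0.28 -0.59  1.89] 8.875
[407.2  98. ] 1703 depthpt [562.4  22.1  85.3]
[429.2 204.7] 1359 depthpt [572.1 -12.   83.9]
[397.9 281.5] 1126 depthpt [563.5 -40.7  82.2]
[253.2 378.9] 440 depthpt [508.7 -84.7  79.2]
```

{"name": "move_arm", "arguments": {
  "deltas": [
    {"slide": [0.0028, 0.0034, 0], "claw": 0, "turn": [0, 0, 0]},
    {"slide": [0.0028, 0.0034, 0], "claw": 0, "turn": [0, 0, 0]},
    {"slide": [0.0028, 0.0034, 0], "claw": 0, "turn": [0, 0, 0]},
    {"slide": [0.0028, 0.0034, 0], "claw": 0, "turn": [0, 0, 0]},
    {"slide": [0, 0, -0.003], "claw": 0, "turn": [0, 0, 0]},
    {"slide": [0, 0, -0.0045], "claw": 0, "turn": [0, 0, 0]},
    {"slide": [0, 0, 0], "claw": 0, "turn": [0, 0, 0]},
    {"slide": [0.006, 0.007, 0], "claw": 0, "turn": [0, 0, 0]},
    {"slide": [0.005, 0.006, 0], "claw": 0, "turn": [0, 0, 0]},
    {"slide": [0, 0, 0], "claw": 0, "turn": [0, 0, 0]}
  ]
}}

```text
time: 10.12
tcp_pos: [562.8, -41.3, 87.5]
tool_rot: [3.141, -0.0, 1.572]
force: [-0.2, 0.1, 0.5]
gripper_width: 0.2
grip_force: 0.0
```

```bash
python3 chk.py
```

```text
[562.3 -41.5  87.5] [ 0.32 -0.31 -0.53] 10.175
[318.7 169.3] 1431 depthpt [562.4  22.2  89.5]
[345.9 264.3] 1141 depthpt [572.2 -12.   87.8]
[253.2 376.5] 599 depthpt [535.9 -62.3  84.6]
```

{"name": "move_arm", "arguments": {
  "deltas": [
    {"slide": [0, 0.001, 0.002], "claw": 0, "turn": [0, 0, 0]},
    {"slide": [0, 0, 0.002], "claw": 0, "turn": [0, 0, 0]},
    {"slide": [0, 0, 0.0015], "claw": 0, "turn": [0, 0, 0]},
    {"slide": [0, 0, 0], "claw": 0, "turn": [0, 0, 0]},
    {"slide": [0, 0, 0], "claw": 0, "turn": [0, 0, 0]}
  ]
}}

```text
time: 10.8
tcp_pos: [563.0, -41.8, 82.2]
tool_rot: [3.141, -0.0, 1.571]
force: [0.2, 0.8, 2.8]
gripper_width: -0.1
grip_force: 1.1
```

{"name": "move_arm", "arguments": {
  "deltas": [
    {"slide": [0.0037, 0.001, -0.0002], "claw": 0, "turn": [0, 0, 0]},
    {"slide": [0.0037, 0.001, -0.0002], "claw": 0, "turn": [0, 0, 0]},
    {"slide": [0.0037, 0.001, -0.0002], "claw": 0, "turn": [0, 0, 0]},
    {"slide": [0.0037, 0.001, -0.0002], "claw": 0, "turn": [0, 0, 0]},
    {"slide": [0, 0, 0], "claw": 0, "turn": [0, 0, 0]}
  ]
}}

```text
time: 11.42
tcp_pos: [566.6, -28.3, 82.8]
tool_rot: [-3.141, 0.004, 1.57]
force: [-0.7, -5.9, 1.6]
gripper_width: 0.1
grip_force: 2.7
```

Light catch on dot 5's edge, so I hop over it the same way.

{"name": "move_arm", "arguments": {
  "deltas": [
    {"slide": [-0.001, 0, -0.003], "claw": 0, "turn": [0, 0, 0]},
    {"slide": [0, 0, -0.0035], "claw": 0, "turn": [0, 0, 0]},
    {"slide": [0, 0, 0], "claw": 0, "turn": [0, 0, 0]},
    {"slide": [0.007, 0.0025, 0], "claw": 0, "turn": [0, 0, 0]},
    {"slide": [0.007, 0.0025, 0], "claw": 0, "turn": [0, 0, 0]},
    {"slide": [0, 0, 0], "claw": 0, "turn": [0, 0, 0]},
    {"slide": [0, 0, 0], "claw": 0, "turn": [0, 0, 0]}
  ]
}}

```text
time: 12.3
tcp_pos: [571.9, -13.8, 89.3]
tool_rot: [-3.141, 0.0, 1.571]
force: [-0.5, 0.0, -0.1]
gripper_width: 0.3
grip_force: 0.0
```

```bash
python3 chk.py
```

```text
[571.9 -13.9  89.3] [ 0.17  0.05 -0.53] 12.35
[292.8 246.1] 1196 depthpt [562.5  22.2  89.3]
```

{"name": "move_arm", "arguments": {
  "deltas": [
    {"slide": [0.0015, 0, 0.002], "claw": 0, "turn": [0, 0, 0]},
    {"slide": [0, 0, 0.002], "claw": 0, "turn": [0, 0, 0]},
    {"slide": [0, 0, 0.0015], "claw": 0, "turn": [0, 0, 0]},
    {"slide": [0, 0, 0], "claw": 0, "turn": [0, 0, 0]},
    {"slide": [0, 0, 0], "claw": 0, "turn": [0, 0, 0]}
  ]
}}

```text
time: 12.98
tcp_pos: [572.1, -12.5, 84.0]
tool_rot: [3.141, -0.0, 1.571]
force: [-0.8, 1.3, 1.9]
gripper_width: -0.2
grip_force: 1.0
```

{"name": "move_arm", "arguments": {
  "deltas": [
    {"slide": [0.004, -0.001, -0.0002], "claw": 0, "turn": [0, 0, 0]},
    {"slide": [0.004, -0.001, -0.0002], "claw": 0, "turn": [0, 0, 0]},
    {"slide": [0.004, -0.001, -0.0002], "claw": 0, "turn": [0, 0, 0]},
    {"slide": [0.004, -0.001, -0.0002], "claw": 0, "turn": [0, 0, 0]},
    {"slide": [0, 0, -0.003], "claw": 0, "turn": [0, 0, 0]},
    {"slide": [0, 0, -0.004], "claw": 0, "turn": [0, 0, 0]},
    {"slide": [0, 0, 0], "claw": 0, "turn": [0, 0, 0]},
    {"slide": [0.009, -0.0025, 0], "claw": 0, "turn": [0, 0, 0]},
    {"slide": [0.009, -0.0025, 0], "claw": 0, "turn": [0, 0, 0]},
    {"slide": [0, 0, 0], "claw": 0, "turn": [0, 0, 0]}
  ]
}}

```text
time: 14.22
tcp_pos: [562.5, 22.4, 91.6]
tool_rot: [-3.141, -0.0, 1.572]
force: [-0.4, -0.9, 0.8]
gripper_width: -0.1
grip_force: 0.0
```

Run:
```python
from h import *
c=get("wrist"); cv2.imwrite("pics/w3.png",c["img"][:,:,::-1]); s=r.sense(); print(s["tcp_pos"],s["force"],s["time"])
```

```text
[562.73862579  22.04238176  91.62734222] [-0.38419872  0.13141675  0.30876501] 14.275
```

View pics/w3.png

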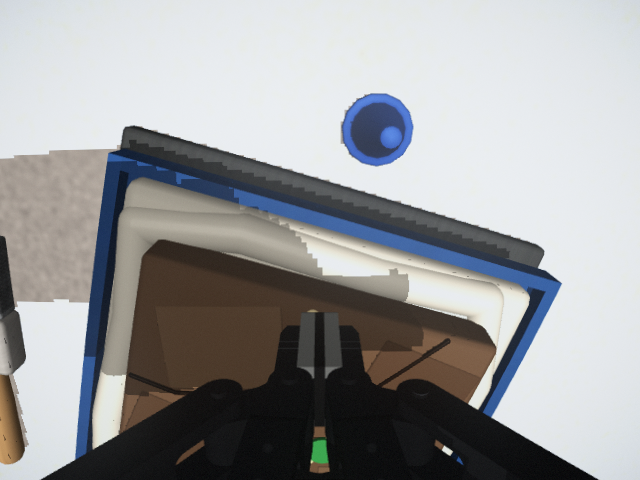

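The view shows the fingertips over the end of the line at (312,312), with dot 6 hidden beneath them and the blue cone ahead at (377,130). Lowering to rest.

{"name": "move_arm", "arguments": {
  "deltas": [
    {"slide": [0, 0, 0.002], "claw": 0, "turn": [0, 0, 0]},
    {"slide": [0, 0, 0.002], "claw": 0, "turn": [0, 0, 0]},
    {"slide": [0, 0, 0.002], "claw": 0, "turn": [0, 0, 0]},
    {"slide": [0, 0, 0], "claw": 0, "turn": [0, 0, 0]},
    {"slide": [0, 0, 0], "claw": 0, "turn": [0, 0, 0]},
    {"slide": [0, 0, 0], "claw": 0, "turn": [0, 0, 0]}
  ]
}}

```text
time: 15.02
tcp_pos: [563.1, 21.4, 85.8]
tool_rot: [3.141, 0.0, 1.571]
force: [0.1, 0.2, 1.9]
gripper_width: 0.3
grip_force: 1.0
```

Run:
```python
from h import *
s=r.sense(); print(s["tcp_pos"],s["force"],s["grip_force"])
c=get("scene")
for ce,st in blobs(c,(40,80,40),(85,255,255),10): print(ce.round(1),st[4],onz(c,[ce],80)[0].round(1))
cv2.imwrite("pics/s2.png",cv2.resize(c["img"][150:370,100:420,::-1],None,fx=2.5,fy=2.5))
```

```text
[563.12732471  21.42241808  85.82790979] [0.0611666  0.17931572 1.90930282] 0.9741575829684734
[248.8 228. ] 31 [ 515.7 -151.2   80. ]
[265.  229.9] 31 [ 504.8 -118.3   80. ]
[275.  236.5] 33 [511.5 -90.2  80. ]
[278.3 248.9] 35 [537.6 -67.3  80. ]
[281.6 261.8] 40 [563.5 -44.8  80. ]
[292.6 269.6] 44 [570.7 -16.2  80. ]
```

View pics/s2.png

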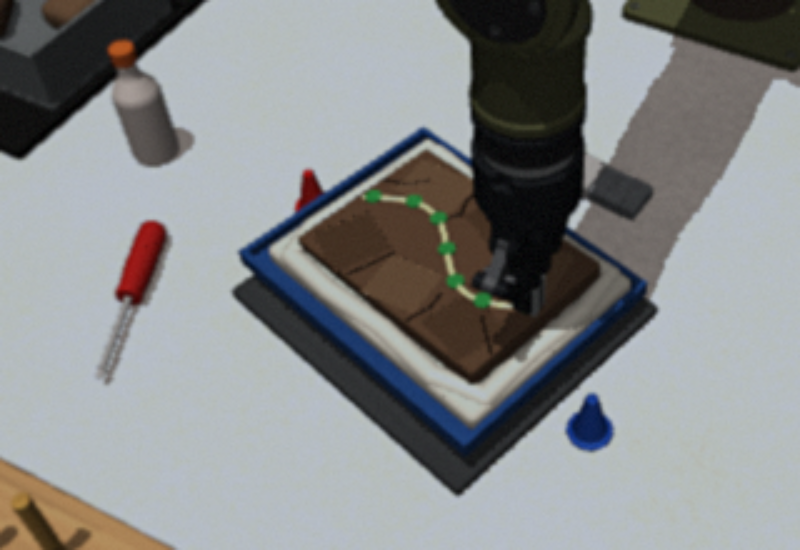

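The picture shows the fingertips on the last dot near (530,300), hiding it; the slab lies flat and the cones are in place. Handing in.

```bash
python3 -c "
from rig import r
print(r.job_done())"
```

```text
the job is handed in; nothing more can be done
None
```

I touched all seven dots in order from the red cone to the blue and handed in with the fingertips resting lightly on the last dot (about 2 N, tray sunk about 4 mm); the verdict was not shown, the fingertips caught dot 3's edge once (about 15 N sideways), and I lifted briefly over the edges of dots 3 to 6, so the trace was not unbroken.

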